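Find and mark where the board tray binds

ROBOT

A 7-joint arm with a two-finger parallel gripper is mounted at the origin on the work surface. World frame = base frame: x ahead of the robot, y to its left, z up, the work surface at z = 0. Lengths are in m, angles in degrees, forces in N, time in s.
With the tool pointing down it reaches from about 0.425 to 0.875 m from the base axis. Payload 4.7 kg.
Tool frame: the origin (TCP) lies midway between the tips of the shut fingers; the grasp point (between the pads) lies 19 mm behind it; z points along the fingers, y is the line along which they close (so a half turn about z gives the same grasp; the last joint's range is limited). The gripper opens to 87 mm and grips with 3 to 60 N. Pads are 19 mm wide; open, the fingers measure 117 mm over their backs; the gripper's body (75 mm by 190 mm) begins 51 mm behind the grasp point.
Start: joints at [75.636, 18.392, -4.016, 83.108, 1.295, 78.541, -3.26], TCP at [0.17, -0.627, 0.191] pointing down, gripper open.
Joint ranges: [-163.93, 163.93], [-17.29, 119.83], [-79.2, 71.16], [3.27, 140.29], [-89.18, 269.18], [5.43, 117.66], [-154.24, 154.24]. Speed limits (degrees/s): [147.25, 147.25, 180, 180, 180, 180, 180].

INTERFACE

Orientations are given as [roll, pitch, yaw] about the fixed x, y, z axes, in that order (R = Rz(yaw) Ry(pitch) Rx(roll)).
In Python, from cell import env, viewer, boxes_of, masks_of gives the robot as it stands. The module is installed in compiled form; this text tells all that it offers.
- The arm moves only by the tool apply_moves, never from a script. Its argument "moves" is a list of rows, each a list of 7 numbers: the shift along the tool's x, y, z scaled (see below), then the turn, a rotation vector about the tool's x, y, z scaled (see below), then the opening, from 0 (shut) to 1 (fully open). A call has 1 to 20 rows; each row is the pose to reach, as a shift and turn from the pose commanded when the call began, along the tool's axes at that moment; what a row does not reach only later rows make up. The controller multiplies each number of a shift by 0.2 m and each number of a turn by 1.5 rad. A row lasts 1/10 s, in which the tool goes at most 50 mm and 8.59 degrees, less where a joint would pass 70% of its speed; a pose out of reach is approached as far as the arm can. A call with a number of a shift or a turn outside -1 to 1 is refused whole. A call with a gripper value outside its range is refused whole. The fingers move at their own pace and stop on an object; "grip_force" is the grip in N (left out, the last holds). Time passes only in rows, so rows that repeat a pose let the fingers close. It gives the time, the measured TCP pose, the force, the opening and the grip force at its end, in the units of the state.
- env.get_obs(): the state, without advancing time (a new reading comes with each control period).
- viewer.read_camera(name): name is "scene" or "top" or "wrist"; returns the picture (420x560x3 uint8, red, green, blue); there is no depth.
- viewer.get_calibration(name): a dict with "fov_y" (degrees; the focal length in pixels is half the picture's height over the tangent of half this angle, whatever the lens; pixels are square), "cx", "cy" (the principal point, pixels), "position" and "orientation" of the camera in the world. Camera axes: x right, y up, looking along -z (the intrinsics and any distortion apply to the point x, -y, -z); pixel columns grow to the right and rows downward; lengths in m; the calibration is good to about 2 mm. A picture is of the moment at which its call begins: read the wrist's pose just before it. get_calibration takes no time and is no camera call; for the wrist camera it gives the pose at the moment of the call.
- env.sign_off(): hands the job in; it is judged then, once.
Trained networks look in the newest picture that a camera, given by its name, has taken for a name from the list of things; names that differ only in an ending like _2 or _b are one class to them, and where a whole thing is asked for, a point or a joint stands for the part that bears it (a point fixed in the world has none). Each returns a list of dicts, best first, with "conf" (0 to 1); they miss things now and then, are a little off and sometimes report something else, mostly with a low value. They report only what shows in the picture. A call takes as long as a camera call. They do not tell look-alikes from the thing itself.
- boxes_of(camera, target): "location" ([column, row] in pixels, amid what is visible of it).
- masks_of(camera, target): "pixels" (420x560 bool, what is visible of it) and "location" ([column, row] in pixels, amid what is visible of it).
The state is a dict: "time_s": time; "qpos": joint angles; "joint_velocities": joint speeds; "effort": joint torques, N m; "tool_pos": TCP position; "tool_rot": TCP orientation; "force": force on the tool from outside, world axes, zero at the start; "wrist_torque": the same for the moment, N m; "grip_width": finger opening in m; "grasp_force": force on a finger pad.
Only numpy, scipy, OpenCV 4.12 (cv2) and the standard library are available. Lean on these libraries where they do the work, as an engineer would, in place of code of your own. Each camera call takes 0.05 s, during which the arm holds its last target. There are 200 camera calls.

TASK

The board tray in this inverter chassis binds somewhere along its runners. Slide the tray gently along until you feel it just start to bind, without forcing it, so that it pushes the red marker ahead of it to that spot; then draw it back so that about 10 mm shows between tray and marker, and let go. Move the marker with nothing but the tray, and leave the other things as they are.

Things in the scene. Friction and masses are not known exactly. Their poses are not given: they have to be found in the camera images.
- chassis: White open steel inverter chassis, fixed, 300 x 440 mm, 70 mm high at its y ends; origin under its centre on the bench. Its y axis runs along the tray's track (tight spot towards +y), x across, z up. The tray's aluminium runners and the marker's dark groove lie on the +x half; a green transformer 84 mm high and a heat sink on the -x half
- tray_fin (a point): Centre, 72 mm above the bench, of the tray's black upright grip fin: 34 mm wide (chassis x), 14 thick (chassis y), 50 high, top 97 mm above the bench. Axes as the chassis's. It stands mid-tray on a plate 100 x 110 mm (top 47 mm up) with a green board and 9 mm high parts at the corners, 30 mm or more from its centre in x. Tray 0.45 kg, about 1 N of friction
- tray_pusher (a point): Middle of the +y face of the tray's orange pusher arm, 15 mm high and 55 mm ahead of the fin along chassis y, 75 mm to its +x side, over the groove. Axes as the chassis's. This is the face that pushes the marker
- tray (a joint): How far the tray has slid along chassis +y, m; 0 to 0.23. At the start it is 0.005 to 0.05
- marker_center (a point): Centre, 49 mm above the bench, of the loose red marker block, 21 (chassis x) x 30 (chassis y) x 30 mm high, 0.03 kg, lying in the groove ahead of the tray. Pusher and marker touch when this is 15 mm ahead of the pusher face along chassis y. It stays where the tray leaves it
- bind (a joint): How far the unseen springy tight spot in the runners is squeezed by the tray, m; 0 while the tray runs free. It begins at an unknown tray position between 0.11 and 0.195 m, beyond the marker's start, and pushes back about 3.5 N per mm. Just binding is 1 mm (3.5 N) or a little over; beyond 5 mm (17 N) it is forced
- capacitor: Bystander: loose blue capacitor can, 35 mm across, 50 mm high, standing in the chassis near its middle; origin under its centre
- spool: Bystander: metal solder spool, 54 mm across, 44 mm high, beyond the chassis; origin under its centre
- screwdriver: Bystander: yellow-handled screwdriver 190 mm long, lying beyond the chassis
- multimeter: Bystander: yellow multimeter 90 x 170 x 34 mm, lying at the chassis's -y end; origin under its centre
- screw_tin: Bystander: steel bowl 70 mm across, 30 mm high, at the chassis's -y end; origin under its centre
- flux_jar: Bystander: flux jar with blue cap, 52 mm across, 45 mm high, at the chassis's +y end; origin under its centre
- brush: Bystander: wooden-handled brush 170 mm long, lying at the chassis's +y end
- marker: The same red marker block; origin under its centre, 34 mm above the bench
Mind the look-alikes: they are no part of the job. Of the things like the marker, leave any that is purple; of the rest the smaller one is meant.

How it is judged (in metres and radians):
On the way:
1. the tray is pressed into the tight spot until it is felt: the spot squeezed more than 0.8 mm (about 3 N) (value of joint bind above 0.0008 m), for 0.05 s.
At the end, for the whole second after the job is handed in: Tray at rest clear of the tight spot (squeezed under 0.5 mm), with a gap of 5 to 16 mm from its pusher to the marker; marker flat and still in its groove (tilt under 0.15 rad, centre within 5 mm of the groove line, 120 mm out in chassis x, and 44 to 54 mm above the bench) (y of marker_center in the frame of tray_pusher between 0.02 and 0.031 m and x of marker_center in the frame of chassis between 0.115 and 0.125 m and z of marker_center in the frame of chassis between 0.044 and 0.054 m and angle between marker_center's own z axis and vertical below 0.15 rad and value of joint bind below 0.0005 m and linear speed of marker below 0.01 m/s and velocity of joint tray between -0.005 and 0.005 m/s); the robot touches nothing.
It fails at once if the tray is forced into the tight spot (squeezed more than 5 mm, about 17 N) (value of joint bind above 0.005 m).
It fails at once if the robot touches the marker (contact force between any of the fingers, the arm and marker above 0.3 N).
It fails at once if a bystander is moved more than 15 mm (distance of any of spool, screwdriver, multimeter, flux_jar, brush, screw_tin, capacitor from where it was at the start of the episode above 0.015 m).
It also fails if it takes over 45 s, if anything falls off the work surface, if the arm or the gripper's body presses on something with over 40 N, if the wrist force passes 120 N, or if a joint passes its speed limit or range.

## Working session

There is one attempt and no reset: what is moved stays moved. The work goes in short steps, Python scripts to look and compute and a tool call to move; the robot and the scene stay as the last step left them, time stands still between calls to the robot, and variables do not carry over. Pictures are saved under pics/ and viewed, at most 10 in all, crops included, and the job is handed in when it is done.

Besides the shell and the picture viewer there is one more tool, called after "Request:" as name([rows], argument=value, ...), one row to a line, values as JSON. apply_moves: Moves the arm, as the interface text tells. Shifts and turns lie within -1 to 1; 1 stands for 0.2 m of shift or 1.5 rad of turn. Its arguments: {"type":"object","properties":{"moves":{"type":"array","items":{"type":"array","items":{"type":"number","minimum":-1,"maximum":1}}},"grip_force":{"type":"number"}},"required":["moves"]}

```bash
mkdir -p pics
cat > h.py <<'E'
import numpy as np, cv2
from cell import env, viewer, boxes_of, masks_of
from scipy.spatial.transform import Rotation as R
def cal(n):
    c=viewer.get_calibration(n); return c
E
python3 - <<'E'
from h import *
o=env.get_obs(); print(o)
for n in ["scene","top"]:
    im=viewer.read_camera(n); cv2.imwrite(f"pics/{n}0.png",im[:,:,::-1]); print(n,viewer.get_calibration(n))
    for t in ["tray_fin","tray_pusher","marker","chassis","capacitor"]:
        print(t,[(np.round(b["location"]).tolist(),round(b["conf"],2)) for b in boxes_of(n,t)][:4])
E
```

```text
{'time_s': 0.0, 'qpos': array([75.63747331, 18.4383441 , -4.01534838, 83.17548756,  1.2933455 ,
       78.54283632, -3.25862865]), 'joint_velocities': array([ 0.06023884,  0.05098404, -0.02481368,  0.02168461, -0.04411017,
       -0.04821828,  0.02520266]), 'effort': array([-3.05278872e-04, -4.91292679e+01, -4.04075012e-01, -3.12527347e+01,
       -6.39960472e-02,  4.39003017e-02,  1.99450155e-04]), 'tool_pos': array([ 0.16988873, -0.62674949,  0.19036455]), 'tool_rot': array([-1.79888487e+02,  4.35754679e-03,  1.51731609e+01]), 'force': array([-0.2547736 ,  0.0954904 ,  0.29149119]), 'wrist_torque': array([0.01928188, 0.00136575, 0.04535176]), 'grasp_force': 0.0, 'grip_width': 0.08703398603580413}
scene {'fov_y': 56.47477458673696, 'cx': 276.0118866298791, 'cy': 209.1743640226132, 'position': array([ 0.99701772, -0.1493385 ,  0.80104458]), 'orientation': array([34.1942622 , -0.36699603, 69.31984988])}
tray_fin []
tray_pusher [([221.0, 240.0], 0.59)]
marker [([257.0, 344.0], 0.83), ([295.0, 339.0], 0.67), ([291.0, 262.0], 0.59), ([334.0, 305.0], 0.44)]
chassis [([261.0, 228.0], 0.86)]
capacitor [([279.0, 200.0], 0.76), ([148.0, 187.0], 0.35)]
top {'fov_y': 42.92474538335515, 'cx': 275.6363231792753, 'cy': 209.3509523201189, 'position': array([0.26210945, 0.03517605, 1.41660885]), 'orientation': array([ 10.81088525,   0.96181887, -89.04371245])}
tray_fin [([339.0, 204.0], 0.58)]
tray_pusher [([337.0, 201.0], 0.95)]
marker [([308.0, 110.0], 0.65), ([335.0, 116.0], 0.64), ([290.0, 159.0], 0.48)]
chassis [([299.0, 211.0], 0.69)]
capacitor [([278.0, 227.0], 0.58), ([336.0, 199.0], 0.53)]
```

View pics/scene0.png

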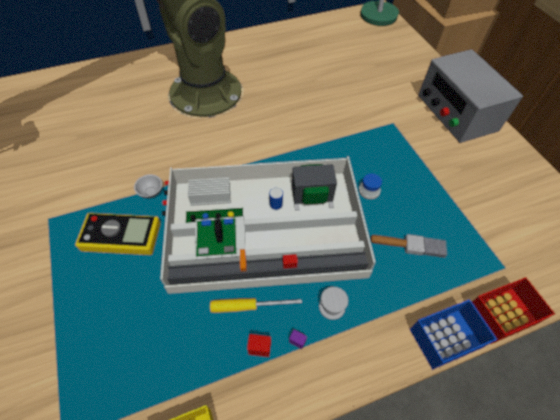

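View pics/top0.png

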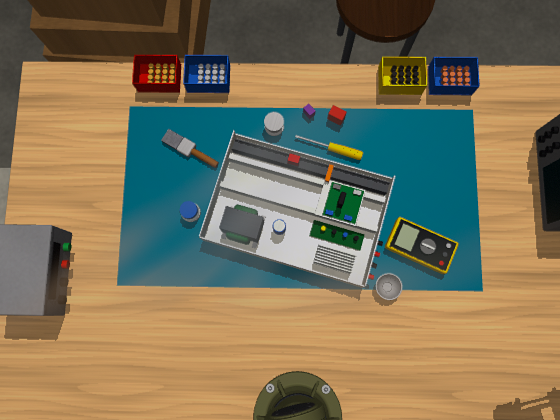

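Scene view: fin at about (219,228), orange pusher (242,260), groove marker (290,261). The larger red block (259,344) and the purple one (298,338) are decoys outside. Top view: fin (341,200), pusher (329,173), marker (293,159). The chassis rim corners are at about (235,133), (394,178), (365,286) and (201,238).

```bash
cat >> h.py <<'E'
def ray(n,uv,c=None):
    c=c or viewer.get_calibration(n); f=210/np.tan(np.radians(c["fov_y"]/2))
    d=np.array([(uv[0]-c["cx"])/f,-(uv[1]-c["cy"])/f,-1]); d=R.from_euler("xyz",c["orientation"],degrees=True).apply(d)
    return np.array(c["position"]),d/np.linalg.norm(d)
def atz(n,uv,z,c=None):
    p,d=ray(n,uv,c); return p+d*(z-p[2])/d[2]
def tri(*rs):
    A=0;b=0
    for p,d in rs: M=np.eye(3)-np.outer(d,d); A=A+M; b=b+M@p
    x=np.linalg.solve(A,b); return x,[round(1e3*np.linalg.norm((np.eye(3)-np.outer(d,d))@(x-p)),1) for p,d in rs]
E
python3 - <<'E'
from h import *
for k,s,t in [("fin",(219,228),(341,200)),("pusher",(242,260),(329,173)),("marker",(290,261),(293,159))]:
    print(k,tri(ray("scene",s),ray("top",t)))
cs=[atz("top",u,.07)[:2] for u in [(235,133),(394,178),(365,286),(201,238)]]
cs=np.array(cs);print(cs.round(3),cs.mean(0)); print([np.linalg.norm(cs[i]-cs[i-1]) for i in range(4)])
cv=np.array([atz("scene",u,.07)[:2] for u in [(372,268),(164,282),(168,167),(351,160)]]);print(cv.round(3),cv.mean(0))
for c in (cs,cv):
    d=c[0]-c[1]+c[3]-c[2]; print(np.degrees(np.arctan2(d[1],d[0])))
for n in ["top","scene"]:
  for t in ["tray_fin","tray_pusher","marker"]:
    for m in masks_of(n,t)[:4]: print(n,t,m["conf"],m["location"],m["pixels"].sum())
E
```

```text
fin (array([ 0.54344527, -0.10450616,  0.08022659]), [np.float64(0.1), np.float64(0.1)])
pusher (array([ 0.62077574, -0.0777112 ,  0.05369367]), [np.float64(1.5), np.float64(1.5)])
marker (array([0.65803975, 0.01721066, 0.0522499 ]), [np.float64(1.6), np.float64(1.6)])
[[ 0.723  0.173]
 [ 0.606 -0.243]
 [ 0.327 -0.164]
 [ 0.442  0.251]] [0.52446507 0.00432861]
[np.float64(0.29141569628578357), np.float64(0.4317932417685349), np.float64(0.28901734829702175), np.float64(0.43030937929578733)]
[[ 0.739  0.164]
 [ 0.621 -0.242]
 [ 0.326 -0.172]
 [ 0.461  0.256]] [0.53681697 0.00150256]
74.40066120171534
73.07458818349033
top tray_fin 0.92 [339.7, 202.5] 1615
top tray_fin 0.34 [277.9, 224.9] 181
top tray_pusher 0.78 [336.1, 200.2] 1633
top marker 0.68 [336.7, 114.1] 194
top marker 0.58 [291.0, 161.2] 101
top marker 0.49 [310.2, 111.1] 86
scene tray_fin 0.84 [218.9, 240.6] 2086
scene tray_fin 0.66 [291.0, 261.8] 179
scene tray_pusher 0.62 [221.3, 236.3] 2068
scene marker 0.84 [261.9, 342.7] 439
scene marker 0.63 [298.2, 339.6] 250
scene marker 0.52 [288.9, 259.7] 203
```

Request:
apply_moves([
  [0.83, -0.67, 0, 0, 0, 0, 1],
  [0.83, -0.67, 0, 0, 0, 0, 1],
  [0.83, -0.67, 0, 0, 0, 0, 1],
  [0.83, -0.67, 0, 0, 0, 0, 1],
  [0.83, -0.67, 0, 0, 0, 0, 1],
])

```text
time_s: 1.4
tool_pos: [0.3002, -0.4493, 0.192]
tool_rot: [-180.0, -0.1, 15.7]
force: [1.7, 0.1, -0.1]
grip_width: 0.087
grasp_force: 0.0
```

Request:
apply_moves([
  [0.83, -0.67, 0, 0, 0, 0, 1],
  [0.83, -0.67, 0, 0, 0, 0, 1],
  [0.83, -0.67, 0, 0, 0, 0, 1],
  [0.83, -0.67, 0, 0, 0, 0, 1],
  [0.83, -0.67, 0, 0, 0, 0, 1],
])

```text
time_s: 1.9
tool_pos: [0.4241, -0.2762, 0.192]
tool_rot: [-180.0, -0.1, 15.7]
force: [0.3, 0.4, 0.0]
grip_width: 0.0867
grasp_force: 0.0
```

Request:
apply_moves([
  [0.83, -0.67, 0, 0, 0, 0.36, 0.5],
  [0.83, -0.67, 0, 0, 0, 0.36, 0.5],
  [0.83, -0.67, 0, 0, 0, 0.36, 0.5],
  [0.83, -0.67, 0, 0, 0, 0.36, 0.5],
  [0.83, -0.67, 0, 0, 0, 0.36, 0.5],
  [0.83, -0.67, 0, 0, 0, 0.36, 0.5],
  [0.83, -0.67, 0, 0, 0, 0.36, 0.5],
])

```text
time_s: 2.6
tool_pos: [0.5457, -0.1091, 0.1912]
tool_rot: [180.0, 0.0, -15.7]
force: [0.6, -0.1, 0.5]
grip_width: 0.045
grasp_force: 0.0
```

Run:
```python
from h import *
o=env.get_obs(); print(o["tool_pos"],o["tool_rot"],o["grip_width"],o["time_s"]); c=viewer.get_calibration("wrist"); print(c)
im=viewer.read_camera("wrist"); cv2.imwrite("pics/w1.png",im[:,:,::-1])
```

```text
[ 0.54569398 -0.10905443  0.1912335 ] [ 1.79974618e+02  2.30277253e-02 -1.56610377e+01] 0.04502614439379325 2.6
{'fov_y': 70.27976137775869, 'cx': 277.3595362613014, 'cy': 213.1588456208939, 'position': array([ 0.62425342, -0.13037294,  0.38422303]), 'orientation': array([-1.70726539e+01,  1.17475883e-02, -1.05633187e+02])}
```

View pics/w1.png

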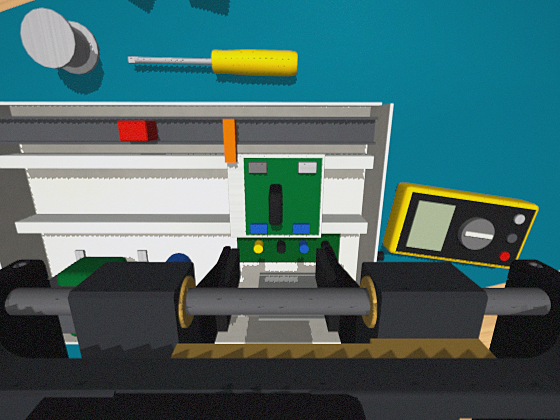

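Wrist view: fin at (276,203), spanning rows 184–224. Pusher tip is at (229,140), marker at (137,130), and the chassis rim is level in the picture, so the yaw matches well.

Run:
```python
from h import *
im=cv2.imread("pics/w1.png"); g=cv2.cvtColor(im,6)
L=cv2.HoughLinesP(cv2.Canny(g,50,150),1,np.pi/720,60,minLineLength=120,maxLineGap=15)
for l in L[:,0]:
    if l[1]<260 and abs(l[1]-l[3])<20: 
        a=atz("wrist",l[:2],.06);b=atz("wrist",l[2:],.06); d=a-b; print(l, np.degrees(np.arctan2(d[1],d[0]))-90)
Rz=R.from_euler("z",-15.7,degrees=True).inv(); t=np.array(env.get_obs()["tool_pos"])
for uv,z in [((276,224),.097),((276,184),.047),((276,203),.08)]: print(uv,Rz.apply(atz("wrist",uv,z)-t).round(4))
print("tri fin",Rz.apply(tri(ray("wrist",(276,217)),ray("top",(341,200)))[0]-t), tri(ray("wrist",(276,217)),ray("top",(341,200))))
for k,uv in [("pusher L edge",(223,125)),("marker R edge",(152,130)),("marker R far",(157,122))]: print(k,Rz.apply(atz("wrist",uv,.055)-t))
```

```text
[146 119 392 119] -15.78573994728265
[ 13 116 392 116] -15.785503339439586
[ 19 144 389 144] -15.787764754794352
[  0 155 237 155] -15.788686833446334
[ 18 233 246 233] -15.795836986649121
[ 14 222 245 222] -15.794758417000665
[178 105 366 106] -16.07169893685945
[  0 168 248 168] -15.789802299629557
[145 122 391 123] -16.008877537040902
[  0 101 256 101] -15.784339959509424
[ 21 152 237 152] -15.788433408379618
[169 107 369 107] -15.784801423425776
[ 42 236 321 235] -15.576236087901023
[ 28 178 227 178] -15.790679964333933
[  0 119 122 119] -15.785739947282678
[405 182 528 201] -24.51901744608884
[134  70 296  76] -17.72568204759078
[201 122 321 122] -15.78597789165633
[ 27 177 227 177] -15.790591413602812
(276, 224) [-0.0184  0.0021 -0.0942]
(276, 184) [ 0.0128  0.0022 -0.1442]
(276, 203) [-0.0008  0.0021 -0.1112]
tri fin [-0.00872817  0.00421589 -0.0881386 ] (array([ 0.537881  , -0.10414432,  0.10304093]), [np.float64(2.2), np.float64(2.2)])
pusher L edge [ 0.07794474  0.05803036 -0.13617953]
marker R edge [ 0.07296175  0.13377053 -0.13617953]
marker R far [ 0.08108442  0.12748142 -0.13617953]
```

Request:
apply_moves([
  [-0.015, -0.01, 0.2, 0, 0, 0, 0.5],
  [-0.015, -0.01, 0.4, 0, 0, 0, 0.5],
  [-0.015, -0.01, 0.55, 0, 0, 0, 0.5],
  [-0.015, -0.01, 0.63, 0, 0, 0, 0.5],
  [-0.015, -0.01, 0.63, 0, 0, 0, 0.5],
])

```text
time_s: 3.15
tool_pos: [0.54, -0.1086, 0.0627]
tool_rot: [179.9, 0.3, -16.0]
force: [-0.2, -0.3, -2.0]
grip_width: 0.0436
grasp_force: 0.0
```

Run:
```python
from h import *
o=env.get_obs(); print(o["tool_pos"],o["tool_rot"],o["force"],o["time_s"])
im=viewer.read_camera("wrist"); cv2.imwrite("pics/w2.png",im[:,:,::-1])
```

```text
[ 0.54003319 -0.10859482  0.06270563] [179.927908     0.31686178 -15.96224873] [-0.23735108 -0.27358865 -1.9978752 ] 3.15
```

View pics/w2.png

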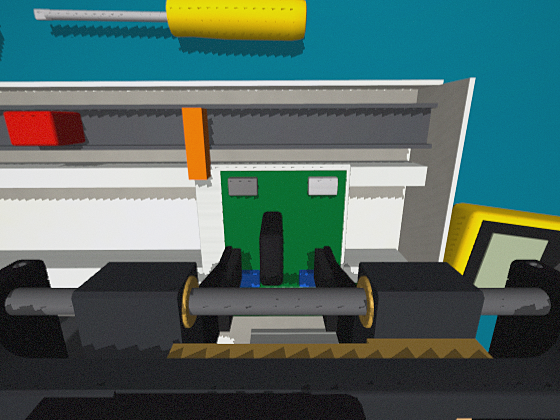

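The fin (271, 250) stands between the fingers (about 232 and 322), slightly to the +y side. Closing.

Request:
apply_moves([
  [0, -0.012, 0, 0, 0, 0, 0.5],
  [0, -0.012, 0, 0, 0, 0, 0],
  [0, -0.012, 0, 0, 0, 0, 0],
  [0, -0.012, 0, 0, 0, 0, 0],
  [0, -0.012, 0, 0, 0, 0, 0],
  [0, -0.012, 0, 0, 0, 0, 0],
], grip_force=20)

```text
time_s: 3.8
tool_pos: [0.544, -0.1043, 0.0658]
tool_rot: [180.0, -0.0, -15.8]
force: [-3.0, -0.5, 14.2]
grip_width: 0.0114
grasp_force: 8.1
```

Request:
apply_moves([
  [0, 0, 0, 0, 0, 0, 0],
  [0, 0, 0, 0, 0, 0, 0],
  [0, 0, 0, 0, 0, 0, 0],
])

```text
time_s: 4.1
tool_pos: [0.5447, -0.1041, 0.0664]
tool_rot: [180.0, -0.1, -15.8]
force: [-0.3, -0.3, 6.4]
grip_width: 0.0008
grasp_force: 2.8
```

Run:
```python
from h import *
o=env.get_obs(); print(o["tool_pos"],o["tool_rot"],o["force"],o["wrist_torque"],o["grip_width"],o["grasp_force"])
im=viewer.read_camera("wrist"); cv2.imwrite("pics/w3.png",im[:,:,::-1])
```

```text
[ 0.5447133  -0.10405888  0.06636111] [ 1.79999115e+02 -1.05046498e-01 -1.57631889e+01] [-0.34058494 -0.29506622  6.4255993 ] [0.04324731 0.15324361 0.00600872] 0.0007720821727071741 2.7612242198665626
```

View pics/w3.png

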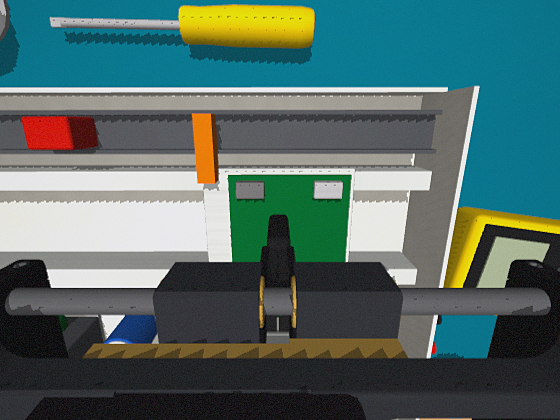

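Run:
```python
from h import *
o=env.get_obs(); t=np.array(o["tool_pos"]); c=viewer.get_calibration("wrist")
def proj(p,c):
    f=210/np.tan(np.radians(c["fov_y"]/2)); q=R.from_euler("xyz",c["orientation"],degrees=True).inv().apply(np.array(p)-c["position"])
    return c["cx"]-f*q[0]/q[2], c["cy"]+f*q[1]/q[2]
Rt=R.from_euler("xyz",o["tool_rot"],degrees=True)
for d in [(0,0,0),(.0,0,-.019),(0,0,-.04),(.01,0,0),(.017,0,-.03),(.017,0,.019)]: print(d,np.round(proj(t+Rt.apply(d),c)))
Rz=R.from_euler("z",-15.8,degrees=True).inv()
for z in (.097,.075,.05): print(z,Rz.apply(atz("wrist",(279,214),z)-t))
im=cv2.imread("pics/w3.png")[190:340,200:360]; im=cv2.resize(im,None,fx=4,fy=4,interpolation=2); im=cv2.convertScaleAbs(im,alpha=2.5,beta=30); cv2.imwrite("pics/w3c.png",im)
```

```text
(0, 0, 0) [278. 243.]
(0.0, 0, -0.019) [278. 255.]
(0, 0, -0.04) [278. 271.]
(0.01, 0, 0) [278. 230.]
(0.017, 0, -0.03) [278. 237.]
(0.017, 0, 0.019) [278. 212.]
0.097 [ 0.03093477 -0.00026024  0.03063972]
0.075 [ 0.02416339 -0.00038116  0.00863972]
0.05 [ 0.01646864 -0.00051858 -0.01636028]
```

View pics/w3c.png

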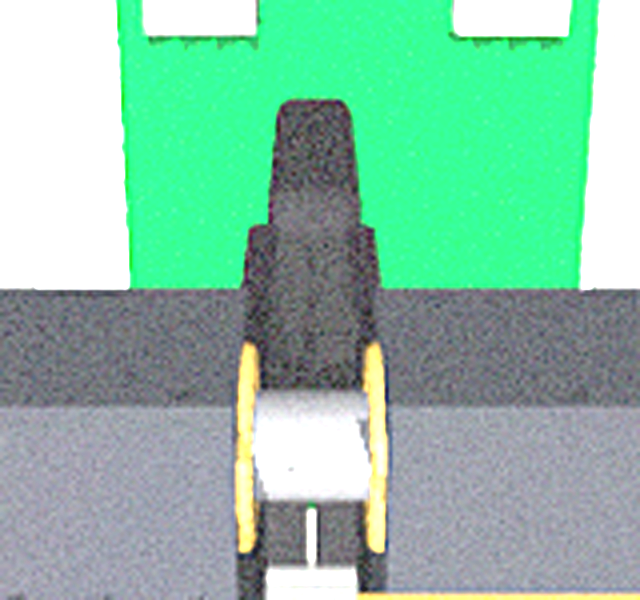

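The fin stays centred between the finger tips, but the width reads about 0. A small nudge will show whether the tray follows.

Request:
apply_moves([
  [0, -0.02, 0, 0, 0, 0, 0],
  [0, -0.04, 0, 0, 0, 0, 0],
  [0, -0.06, 0, 0, 0, 0, 0],
  [0, -0.08, 0, 0, 0, 0, 0],
  [0, -0.08, 0, 0, 0, 0, 0],
])

```text
time_s: 4.65
tool_pos: [0.5492, -0.0882, 0.0663]
tool_rot: [-180.0, -0.1, -15.7]
force: [-0.3, 1.6, 5.4]
grip_width: 0.0001
grasp_force: 2.8
```

```bash
cat >> h.py <<'E'
def orange(n="wrist",save=None):
    """+y (left) edge of orange pusher & -y (right) edge of marker in chassis-aligned frame, rel world origin"""
    c=viewer.get_calibration(n); im=viewer.read_camera(n)
    if save: cv2.imwrite(save,im[:,:,::-1])
    h=cv2.cvtColor(im,cv2.COLOR_RGB2HSV); out={}
    for k,lo,hi in [("orange",(8,150,120),(18,255,255)),("red",(0,180,100),(4,255,255))]:
        m=cv2.inRange(h,lo,hi); m[:80]=0 if n=="wrist" else m[:80]; m[240:]=0 if n=="wrist" else m[240:]
        nb,l,s,ce=cv2.connectedComponentsWithStats(m)
        out[k]=[(s[i].tolist(),ce[i].round(1).tolist()) for i in range(1,nb) if s[i][4]>60]
    return c,out
E
python3 - <<'E'
from h import *
o=env.get_obs(); print(o["tool_pos"],o["force"],o["grip_width"],o["grasp_force"])
c,out=orange(save="pics/w4.png"); print(out)
E
```

```text
[ 0.54915575 -0.08816713  0.06633281] [-0.2736972   1.57659561  5.41966172] 0.0001394823677092416 2.7512119378661737
{'orange': [([192, 114, 23, 70, 1284], [203.5, 147.6])], 'red': [([48, 116, 52, 34, 1509], [73.6, 132.4])]}
```

View pics/w4.png

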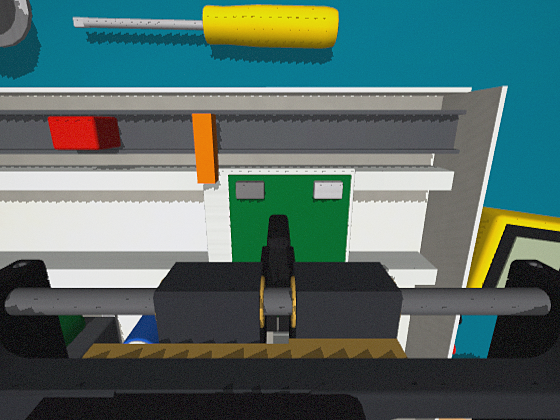

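The tray follows: the pusher stays at column 193 while the marker and chassis shift. The grip itself is odd, so I'll reopen and regrip more softly.

Request:
apply_moves([
  [0, 0, 0, 0, 0, 0, 0.4],
  [0, 0, 0, 0, 0, 0, 0.4],
  [0, 0, 0, 0, 0, 0, 0.4],
  [0, 0, 0, 0, 0, 0, 0.4],
], grip_force=8)

```text
time_s: 5.1
tool_pos: [0.5477, -0.0885, 0.065]
tool_rot: [180.0, 0.0, -15.8]
force: [0.1, 0.1, 0.9]
grip_width: 0.0246
grasp_force: 0.0
```

Request:
apply_moves([
  [0, 0, 0.03, 0, 0, 0, 0.1],
  [0, 0, 0.03, 0, 0, 0, 0.1],
  [0, 0, 0.03, 0, 0, 0, 0.1],
  [0, 0, 0.03, 0, 0, 0, 0.1],
  [0, 0, 0.03, 0, 0, 0, 0.1],
], grip_force=8)

```text
time_s: 5.6
tool_pos: [0.5477, -0.0886, 0.0589]
tool_rot: [180.0, 0.1, -15.8]
force: [0.1, 0.0, -3.2]
grip_width: 0.0136
grasp_force: 8.0
```

Run:
```python
from h import *
o=env.get_obs(); print(o["tool_pos"],o["force"],o["wrist_torque"],o["grip_width"],o["grasp_force"])
c,out=orange(save="pics/w5.png"); print(out)
```

```text
[ 0.54770318 -0.08855993  0.05887002] [ 0.12974471  0.0327702  -3.22976972] [ 0.04116688 -0.07758888  0.01346534] 0.013589844412264023 7.999957948923111
{'orange': [([187, 111, 25, 73, 1405], [199.7, 146.3])], 'red': [([36, 114, 55, 35, 1639], [63.6, 130.7])]}
```

Solid grip now (13.6 mm, 8 N). The gap to the marker is about 60 mm, so I'll advance freely for 45 mm and then step with force checks.

Request:
apply_moves([
  [0, -0.02, 0, 0, 0, 0, 0.1],
  [0, -0.045, 0, 0, 0, 0, 0.1],
  [0, -0.07, 0, 0, 0, 0, 0.1],
  [0, -0.095, 0, 0, 0, 0, 0.1],
  [0, -0.12, 0, 0, 0, 0, 0.1],
  [0, -0.145, 0, 0, 0, 0, 0.1],
  [0, -0.17, 0, 0, 0, 0, 0.1],
  [0, -0.195, 0, 0, 0, 0, 0.1],
  [0, -0.215, 0, 0, 0, 0, 0.1],
  [0, -0.225, 0, 0, 0, 0, 0.1],
  [0, -0.225, 0, 0, 0, 0, 0.1],
  [0, -0.225, 0, 0, 0, 0, 0.1],
], grip_force=12)

```text
time_s: 6.85
tool_pos: [0.5601, -0.0445, 0.059]
tool_rot: [-180.0, 0.1, -15.7]
force: [0.1, 1.1, -12.1]
grip_width: 0.0135
grasp_force: 12.0
```

```bash
cat >> h.py <<'E'
CY=np.array([np.sin(np.radians(15.8)),np.cos(np.radians(15.8)),0]); CX=np.array([CY[1],-CY[0],0])
def stat():
    o=env.get_obs(); t=o["tool_pos"]; F=o["force"]
    print("y %.4f x %.4f z %.4f Fy %.2f Fx %.2f Fz %.2f w %.4f g %.1f t %.2f"%(t@CY,t@CX,t[2],F@CY,F@CX,F[2],o["grip_width"],o["grasp_force"],o["time_s"]),o["tool_rot"].round(1))
E
python3 - <<'E'
from h import *
stat()
c,out=orange(save="pics/w6.png"); print(out)
o=np.array(atz("wrist",(out["orange"][0][0][0]+1,150),.055,c)); m=out["red"][0]; r=atz("wrist",(m[0][0]+m[0][2]-1,m[1][1]),.055,c); print(o@CY,r@CY,"gap",(r-o)@CY)
E
```

```text
y 0.1097 x 0.5511 z 0.0590 Fy 1.07 Fx -0.16 Fz -12.10 w 0.0135 g 12.0 t 6.85 [-1.80e+02  1.00e-01 -1.57e+01]
{'orange': [([188, 111, 24, 73, 1402], [199.9, 146.3])], 'red': [([113, 114, 52, 35, 1638], [138.5, 130.7])]}
0.16780918794801078 0.18270191672737449 gap 0.0148927287793637
```

Request:
apply_moves([
  [0, -0.02, 0.005, 0, 0, 0, 0.1],
  [0, -0.04, 0.01, 0, 0, 0, 0.1],
  [0, -0.05, 0.01, 0, 0, 0, 0.1],
  [0, -0.05, 0.01, 0, 0, 0, 0.1],
], grip_force=10)

```text
time_s: 7.3
tool_pos: [0.563, -0.0344, 0.0589]
tool_rot: [-180.0, 0.0, -15.7]
force: [-4.6, 1.0, -0.9]
grip_width: 0.0142
grasp_force: 10.0
```

Request:
apply_moves([
  [0, -0.01, 0, 0, 0, 0, 0.1],
  [0, -0.02, 0, 0, 0, 0, 0.1],
  [0, -0.02, 0, 0, 0, 0, 0.1],
])

```text
time_s: 7.6
tool_pos: [0.564, -0.0308, 0.0589]
tool_rot: [180.0, 0.0, -15.7]
force: [-5.3, 0.5, -1.5]
grip_width: 0.0142
grasp_force: 10.0
```

Request:
apply_moves([
  [-0.004, -0.01, 0, 0, 0, 0, 0.1],
  [-0.004, -0.02, 0, 0, 0, 0, 0.1],
  [-0.004, -0.02, 0, 0, 0, 0, 0.1],
])

```text
time_s: 7.9
tool_pos: [0.5651, -0.027, 0.0588]
tool_rot: [-180.0, -0.1, -15.7]
force: [-5.5, 1.0, 4.4]
grip_width: 0.0142
grasp_force: 10.0
```

Run:
```python
from h import *
stat()
c,out=orange(save="pics/w7.png"); print(out)
o=np.array(atz("wrist",(out["orange"][0][0][0]+1,150),.055,c)); m=out["red"][0]; r=atz("wrist",(m[0][0]+m[0][2]-1,m[1][1]),.055,c); print(o@CY,r@CY,"gap",(r-o)@CY)
```

```text
y 0.1279 x 0.5511 z 0.0588 Fy -0.50 Fx -5.54 Fz 4.35 w 0.0142 g 10.0 t 7.90 [-1.80e+02 -1.00e-01 -1.57e+01]
{'orange': [([187, 111, 25, 73, 1418], [199.8, 146.4])], 'red': [([138, 114, 51, 35, 1624], [163.0, 130.8])]}
0.1866071648154179 0.18557618474998674 gap -0.0010309800654311465
```

Request:
apply_moves([
  [-0.005, -0.01, 0, 0, 0, 0, 0.1],
  [-0.005, -0.02, 0, 0, 0, 0, 0.1],
  [-0.005, -0.02, 0, 0, 0, 0, 0.1],
])

```text
time_s: 8.25
tool_pos: [0.5663, -0.0231, 0.0588]
tool_rot: [-180.0, -0.2, -15.7]
force: [-2.5, 0.1, 6.1]
grip_width: 0.014
grasp_force: 10.0
```

Request:
apply_moves([
  [-0.003, -0.01, 0, 0, 0, 0, 0.1],
  [-0.003, -0.02, 0, 0, 0, 0, 0.1],
  [-0.003, -0.02, 0, 0, 0, 0, 0.1],
])

```text
time_s: 8.55
tool_pos: [0.5674, -0.0193, 0.0588]
tool_rot: [-179.9, -0.2, -15.8]
force: [-0.5, -0.9, 5.5]
grip_width: 0.014
grasp_force: 10.0
```

Request:
apply_moves([
  [0, -0.01, 0, 0, 0, 0, 0.1],
  [0, -0.02, 0, 0, 0, 0, 0.1],
  [0, -0.02, 0, 0, 0, 0, 0.1],
])

```text
time_s: 8.85
tool_pos: [0.5685, -0.0154, 0.0588]
tool_rot: [-179.9, -0.2, -15.8]
force: [-1.2, -0.9, 6.4]
grip_width: 0.0139
grasp_force: 10.0
```

Request:
apply_moves([
  [0, -0.01, 0, 0, 0, 0, 0.1],
  [0, -0.02, 0, 0, 0, 0, 0.1],
  [0, -0.02, 0, 0, 0, 0, 0.1],
])

```text
time_s: 9.15
tool_pos: [0.5696, -0.0116, 0.0588]
tool_rot: [-179.9, -0.2, -15.8]
force: [-0.2, -0.5, 6.0]
grip_width: 0.0141
grasp_force: 10.0
```

Request:
apply_moves([
  [0, -0.01, 0, 0, 0, 0, 0.1],
  [0, -0.02, 0, 0, 0, 0, 0.1],
  [0, -0.02, 0, 0, 0, 0, 0.1],
])

```text
time_s: 9.45
tool_pos: [0.5706, -0.0077, 0.0588]
tool_rot: [-179.9, -0.2, -15.8]
force: [-0.7, 0.6, 5.0]
grip_width: 0.0139
grasp_force: 10.0
```

Request:
apply_moves([
  [0, -0.01, 0, 0, 0, 0, 0.1],
  [0, -0.02, 0, 0, 0, 0, 0.1],
  [0, -0.02, 0, 0, 0, 0, 0.1],
])

```text
time_s: 9.75
tool_pos: [0.5717, -0.0038, 0.0588]
tool_rot: [-179.9, -0.2, -15.8]
force: [-1.3, 0.1, 4.8]
grip_width: 0.0141
grasp_force: 10.0
```

Request:
apply_moves([
  [0, -0.01, 0, 0, 0, 0, 0.1],
  [0, -0.02, 0, 0, 0, 0, 0.1],
  [0, -0.02, 0, 0, 0, 0, 0.1],
])

```text
time_s: 10.05
tool_pos: [0.5728, 0.0, 0.0588]
tool_rot: [-179.9, -0.2, -15.8]
force: [-0.9, -0.3, 5.7]
grip_width: 0.0135
grasp_force: 10.0
```

Request:
apply_moves([
  [0, -0.01, 0, 0, 0, 0, 0.1],
  [0, -0.02, 0, 0, 0, 0, 0.1],
  [0, -0.02, 0, 0, 0, 0, 0.1],
])

```text
time_s: 10.35
tool_pos: [0.5739, 0.0039, 0.0588]
tool_rot: [-179.9, -0.2, -15.8]
force: [-0.4, -0.2, 5.2]
grip_width: 0.0138
grasp_force: 10.0
```

Request:
apply_moves([
  [0, -0.01, 0, 0, 0, 0, 0.1],
  [0, -0.02, 0, 0, 0, 0, 0.1],
  [0, -0.02, 0, 0, 0, 0, 0.1],
])

```text
time_s: 10.65
tool_pos: [0.5749, 0.0076, 0.0588]
tool_rot: [-179.9, -0.2, -15.8]
force: [-0.8, -0.5, 5.8]
grip_width: 0.0138
grasp_force: 10.0
```

Request:
apply_moves([
  [0, -0.01, 0, 0, 0, 0, 0.1],
  [0, -0.02, 0, 0, 0, 0, 0.1],
  [0, -0.02, 0, 0, 0, 0, 0.1],
])

```text
time_s: 10.95
tool_pos: [0.5753, 0.0088, 0.0588]
tool_rot: [179.9, -0.2, -15.8]
force: [-2.8, -4.0, 8.8]
grip_width: 0.0136
grasp_force: 10.0
```

Run:
```python
from h import *
stat()
c,out=orange(save="pics/w8.png"); print(out)
stat()
```

```text
y 0.1651 x 0.5511 z 0.0588 Fy -4.62 Fx -1.65 Fz 8.77 w 0.0136 g 10.0 t 10.95 [179.9  -0.2 -15.8]
{'orange': [([187, 111, 25, 73, 1415], [199.6, 146.4])], 'red': [([138, 114, 51, 35, 1616], [162.8, 130.8])]}
y 0.1651 x 0.5511 z 0.0588 Fy -4.89 Fx -1.95 Fz 7.82 w 0.0138 g 10.0 t 11.00 [179.9  -0.2 -15.8]
```

Request:
apply_moves([
  [0, 0, 0, 0, 0, 0, 0.1],
  [0, 0, 0, 0, 0, 0, 0.1],
])

```text
time_s: 11.2
tool_pos: [0.5753, 0.0089, 0.0588]
tool_rot: [179.9, -0.2, -15.8]
force: [-2.5, -4.1, 7.6]
grip_width: 0.014
grasp_force: 10.0
```

Request:
apply_moves([
  [0, -0.005, 0, 0, 0, 0, 0.1],
  [0, -0.007, 0, 0, 0, 0, 0.1],
  [0, -0.007, 0, 0, 0, 0, 0.1],
])

```text
time_s: 11.5
tool_pos: [0.5753, 0.0089, 0.0588]
tool_rot: [179.8, -0.2, -15.9]
force: [-4.9, -6.6, 8.0]
grip_width: 0.0134
grasp_force: 10.0
```

Run:
```python
from h import *
stat()
c,out=orange(save="pics/w9.png"); print(out); stat()
a,b=[cv2.cvtColor(cv2.imread(f"pics/w{i}.png"),6).astype(np.float32) for i in (8,9)]
# shift of chassis (rim/bench at right) and of tray region
for nm,s in [("bench/screwdriver",np.s_[0:100,60:540]),("right",np.s_[60:250,430:550]),("tray",np.s_[165:240,225:355])]: print(nm,cv2.phaseCorrelate(a[s].copy(),b[s].copy()))
```

```text
y 0.1652 x 0.5511 z 0.0588 Fy -7.66 Fx -2.95 Fz 8.05 w 0.0134 g 10.0 t 11.50 [179.8  -0.2 -15.9]
{'orange': [([187, 111, 25, 73, 1402], [199.4, 146.9])], 'red': [([137, 114, 51, 35, 1616], [162.6, 131.0])]}
y 0.1652 x 0.5511 z 0.0588 Fy -6.96 Fx -2.87 Fz 7.89 w 0.0136 g 10.0 t 11.55 [179.8  -0.2 -15.9]
bench/screwdriver ((-0.21511264904637528, 0.0075192204900815796), 1.0051996943155925)
right ((-0.060816397475875306, -0.21782762977778702), 0.9891799636806051)
tray ((0.3605391735073056, 0.5051802944999508), 0.9860766934995298)
```

Request:
apply_moves([
  [0, -0.004, 0, 0, 0, 0, 0.1],
  [0, -0.008, 0, 0, 0, 0, 0.1],
  [0, -0.008, 0, 0, 0, 0, 0.1],
])

```text
time_s: 11.85
tool_pos: [0.5755, 0.0095, 0.0588]
tool_rot: [179.7, -0.1, -15.9]
force: [-4.9, -8.6, 10.0]
grip_width: 0.014
grasp_force: 10.0
```

Run:
```python
from h import *
stat()
c,out=orange(save="pics/w10.png"); print(out); stat()
a,b=[cv2.cvtColor(cv2.imread(f"pics/w{i}.png"),6).astype(np.float32) for i in (8,10)]
for nm,s in [("bench/screwdriver",np.s_[0:100,60:540]),("right",np.s_[60:250,430:550]),("tray",np.s_[165:240,225:355])]: print(nm,cv2.phaseCorrelate(a[s].copy(),b[s].copy()))
```

```text
y 0.1658 x 0.5511 z 0.0588 Fy -9.65 Fx -2.36 Fz 10.01 w 0.0140 g 10.0 t 11.85 [ 1.797e+02 -1.000e-01 -1.590e+01]
{'orange': [([187, 112, 25, 72, 1398], [199.3, 147.0])], 'red': [([137, 114, 51, 35, 1620], [162.4, 131.2])]}
y 0.1658 x 0.5511 z 0.0588 Fy -9.18 Fx -3.39 Fz 10.12 w 0.0139 g 10.0 t 11.90 [ 1.797e+02 -1.000e-01 -1.590e+01]
bench/screwdriver ((0.25352394869673844, -0.0020195558152167337), 0.9720360423723856)
right ((0.1838612061941589, -0.1890794869996597), 1.0014566981130175)
tray ((0.35653183927351506, 0.5167632792631665), 0.970934321273992)
```

Request:
apply_moves([
  [0, 0.01, 0, 0, 0, 0, 0.1],
  [0, 0.025, 0, 0, 0, 0, 0.1],
  [0, 0.04, 0, 0, 0, 0, 0.1],
  [0, 0.055, 0, 0, 0, 0, 0.1],
  [0, 0.07, 0, 0, 0, 0, 0.1],
  [0, 0.075, 0, 0, 0, 0, 0.1],
  [0, 0.075, 0, 0, 0, 0, 0.1],
])

```text
time_s: 12.6
tool_pos: [0.5728, -0.0001, 0.0587]
tool_rot: [-179.9, -0.2, -15.8]
force: [-0.1, -0.2, 6.5]
grip_width: 0.014
grasp_force: 10.0
```

Run:
```python
from h import *
stat()
c,out=orange(save="pics/w11.png"); print(out); stat()
o=np.array(atz("wrist",(out["orange"][0][0][0]+1,150),.055,c)); m=out["red"][0]; r=atz("wrist",(m[0][0]+m[0][2]-1,m[1][1]),.055,c); print(o@CY,r@CY,"gap",(r-o)@CY,"minus contact bias -1.03")
```

```text
y 0.1559 x 0.5512 z 0.0587 Fy -0.21 Fx -0.01 Fz 6.54 w 0.0140 g 10.0 t 12.60 [-179.9   -0.2  -15.8]
{'orange': [([188, 111, 24, 73, 1408], [199.9, 146.5])], 'red': [([121, 114, 60, 35, 1641], [147.2, 130.8])]}
y 0.1558 x 0.5512 z 0.0588 Fy 0.87 Fx 0.55 Fz 4.72 w 0.0141 g 10.0 t 12.65 [-179.9   -0.2  -15.8]
0.21397483208817075 0.21869965155781496 gap 0.004724819469644198 minus contact bias -1.03
```

View pics/w11.png

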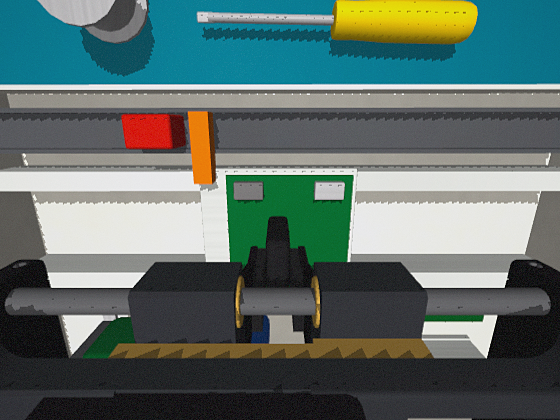

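The marker's left edge is now at column 121, against 137 in contact, so it sits about 10 mm ahead of the pusher (pusher edge at 188). That matches the 9.9 mm the tool drew back. Releasing.

Request:
apply_moves([
  [0, 0, 0, 0, 0, 0, 0.2],
  [0, 0, 0, 0, 0, 0, 0.3],
  [0, 0, 0, 0, 0, 0, 0.4],
  [0, 0, 0, 0, 0, 0, 0.4],
  [0, 0, 0, 0, 0, 0, 0.4],
])

```text
time_s: 13.15
tool_pos: [0.5704, -0.0004, 0.0572]
tool_rot: [180.0, 0.0, -15.8]
force: [0.7, 0.4, 0.2]
grip_width: 0.0337
grasp_force: 0.0
```

Request:
apply_moves([
  [0, 0, -0.1, 0, 0, 0, 0.4],
  [0, 0, -0.3, 0, 0, 0, 0.4],
  [0, 0, -0.5, 0, 0, 0, 0.4],
  [0, 0, -0.65, 0, 0, 0, 0.4],
  [0, 0, -0.65, 0, 0, 0, 0.4],
  [0, 0, -0.65, 0, 0, 0, 0.4],
])

```text
time_s: 13.75
tool_pos: [0.5708, -0.0004, 0.1878]
tool_rot: [180.0, -0.1, -15.8]
force: [-0.2, 0.7, -0.3]
grip_width: 0.0352
grasp_force: 0.0
```

Run:
```python
from h import *
stat()
c,out=orange(save="pics/w12.png"); print(out); stat()
im=cv2.imread("pics/w12.png")[80:260,100:340]; cv2.imwrite("pics/w12c.png",cv2.resize(im,None,fx=3,fy=3))
for k in ("orange","red"):
  for s,_ in out[k]:
    print(k,"left y",[(atz("wrist",(s[0],s[1]+8),z,c)@CY).round(4) for z in (.055,.064)],"right y",[(atz("wrist",(s[0]+s[2]-1,s[1]+5),z,c)@CY).round(4) for z in (.036,.055,.064)])
```

```text
y 0.1550 x 0.5494 z 0.1878 Fy 0.65 Fx -0.44 Fz -0.34 w 0.0352 g 0.0 t 13.75 [ 1.80e+02 -1.00e-01 -1.58e+01]
{'orange': [([223, 114, 14, 45, 530], [229.9, 135.6]), ([15, 157, 59, 25, 751], [45.3, 168.1])], 'red': [([184, 116, 30, 21, 590], [198.7, 125.9])]}
y 0.1547 x 0.5486 z 0.1866 Fy -0.26 Fx -0.13 Fz -0.31 w 0.0348 g 0.0 t 13.80 [ 1.80e+02  1.00e-01 -1.58e+01]
orange left y [np.float64(0.2127), np.float64(0.2111)] right y [np.float64(0.2015), np.float64(0.199), np.float64(0.1978)]
orange left y [np.float64(0.4415), np.float64(0.4336)] right y [np.float64(0.3906), np.float64(0.3777), np.float64(0.3716)]
red left y [np.float64(0.2536), np.float64(0.2509)] right y [np.float64(0.227), np.float64(0.2231), np.float64(0.2212)]
```

View pics/w12c.png

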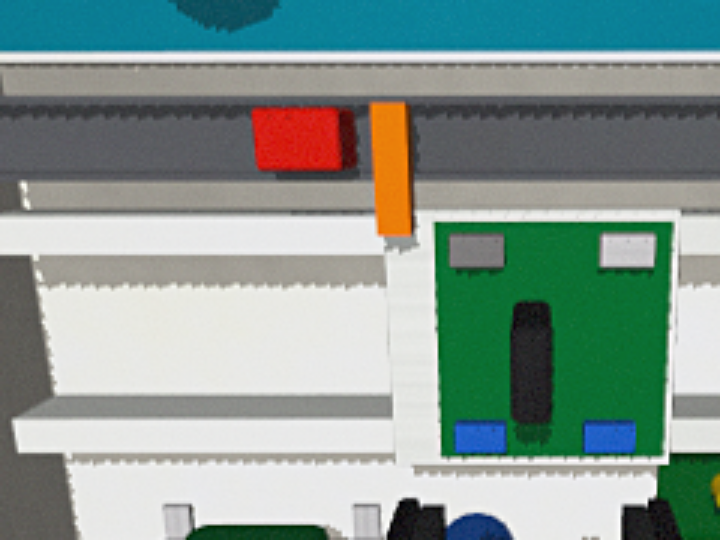

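Released: the marker's near face is about 8–10 mm ahead of the pusher's edge, the marker sits flat in the groove, and the gripper is clear.

```bash
python3 -c "
from h import *
print(env.sign_off())"
```

```text
the job is handed in; nothing more can be done
None
```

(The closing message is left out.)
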